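# Lock the flow valve and open the safety cap of the cleaner bottle

### The arm

A 6-joint arm with a two-finger parallel gripper is mounted at the origin on a cart in front of the work surface, level with it; the furniture and walls round the work are solid. World frame = base frame: x ahead of the robot, y to its left, z up, the work surface at z = 0. Lengths are in m, angles in rad, forces in N, time in s.
With the tool pointing down it reaches from about 0.425 to 0.95 m from the base axis. Payload 3.5 kg.
Tool frame: the origin (TCP) lies at the very end of the fingers, on their centre line; the grasp point (between the pads) lies 19 mm behind it (ctrl.grip_point_offset is the distance from the TCP to the grasp point, in m); z points along the fingers, y is the line along which they close (so a half turn about z gives the same grasp; the last joint's range is limited). The gripper opens to 85 mm and grips with 20 to 120 N. Pads are 22 mm wide; open, the fingers measure 114 mm over their backs; the gripper's body (76 mm by 85 mm) begins 54 mm behind the grasp point. The pads swing forward as they close: fully open they stand 13 mm farther back than shut.
Start: joints at [1, 0.286, 1.577, -0, 1.279, -0.15], TCP at [0.276, 0.616, 0.231] pointing down, gripper open.
Joint ranges: [-2.77, 2.77], [-0.9, 2.22], [0.21, 2.48], [-1.53, 4.67], [0.24, 2.81], [-2.84, 2.84]. Speed limits (rad/s): [2.79, 2.79, 3.14, 3.14, 3.14, 3.14].

### API

Orientations are given as a unit quaternion [x, y, z, w].
In Python, from plant import telemetry, vision, ctrl gives the robot as it stands.
- The arm moves only by the tool arm_command, never from a script. Its argument "series" is one flat list of numbers, 7 for each row, row after row: the shift along the tool's x, y, z in cm, then the turn, a rotation vector about the tool's x, y, z in degrees, then the closure, from 0 (fully open) to 1 (shut). A call has 1 to 10 rows; each row is the pose to reach, as a shift and turn from the pose commanded when the call began, along the tool's axes at that moment; what a row does not reach only later rows make up. A row lasts 1/12 s, in which the tool goes at most 41.7 mm and 7.16 degrees, less where a joint would pass 70% of its speed; a pose out of reach is approached as far as the arm can. A call with a gripper value outside its range is refused whole. The fingers move at their own pace and stop on an object; "force" is the grip in N (left out, the last holds). Time passes only in rows, so rows that repeat a pose let the fingers close. It gives the time, the measured TCP pose, the force, the opening and the grip force at its end, in the units of the state.
- telemetry.get_state(): the state, without advancing time (a new reading comes with each control period).
- vision.read_camera(name): name is "scene" or "top"; returns a dict with "color" (400x640x3 uint8, blue, green, red), "K" (3x3 intrinsics, pixels), "rvec" (rotation vector, rad) and "tvec" (3), from world to camera coordinates, as OpenCV has them. Camera axes: x right, y down, z forward; pixel columns grow to the right and rows downward; lengths in m; the calibration is good to about 2 mm. A picture is of the moment at which its call begins. There is no depth.
- ctrl.sign_off(): hands the job in; it is judged then, once.
The state is a dict: "time": time; "qpos": joint angles; "dq": joint speeds; "joint_efforts": joint torques, N m; "eef_pos": TCP position; "tcp_rot": TCP orientation; "contact_force": force on the tool from outside, world axes, zero at the start; "wrist_torque": the same for the moment, N m; "opening": opening from 0.0 (shut) to 1.0 (fully open); "finger_force": force on a finger pad.
Only numpy, scipy, OpenCV 4.12 (cv2) and the standard library are available. Lean on these libraries where they do the work, as an engineer would, in place of code of your own. Each camera call takes 0.05 s, during which the arm holds its last target. There are 200 camera calls.

### The job

The waffle-iron cleaner bottle in the grey dosing stand is to be refilled. Turn the stand's flow knob until its bar lines up with the raised mark, slide the lock fork fully home over the bar, and only then press the bottle's safety cap down, twist it counter-clockwise (seen from above) while pressed until it is free, and lift it off. Finish while still holding the cap upright and still in the gripper, straight above the bottle and about 8 cm higher than it sat, with the knob still locked and the things around left alone.

Things in the scene. Friction and masses are not known exactly. Their poses are not given: they have to be found in the camera images.
- stand: Fixed grey dosing stand, base 110 x 340 x 14 mm. Origin: under the base's middle, on the table (z = 0). y runs along its length: bottle axis at y = +120 mm, knob axis at -20, lock fork starts near -130 (all at x = 0). Valve housing 66 mm wide, top 50 mm above the table, y = -155 to +20 mm. White bottle: 78 mm diameter up to 86 mm high, its shoulder narrows to a 29 mm neck at 105 mm.
- flow_knob (a joint): Angle of the flow knob about the vertical, rad, counter-clockwise from above positive; 0 = its bar lies along the stand's y, in line with the raised mark (4 x 13 mm rib on the housing between knob and lock fork). Range -0.3 to 1.55, starts at 0.6 to 1.35; stays where left (friction 0.06 N m). Set within 0.1 of 0, or the fork strikes the bar.
- knob_bar (a point): Top middle of the knob's grip bar, on the knob's axis, 82 mm above the table. The bar is 46 mm long, 12 mm thick and 26 mm tall, on a 48 mm diameter disc whose top is 56 mm above the table. The orientation turns with the knob; the bar's length is this frame's y axis.
- lock_fork (a joint): Travel of the aluminium lock fork along the stand's +y, m: starts at 0 to 0.008; 0.050 = fully home, its two prongs either side of the end of the knob's bar (slot 18 mm wide). Friction 1.5 N, stays where left. Prong tips start 47 to 55 mm from the knob axis, 60 to 70 mm above the table.
- lock_tab (a point): Top middle of the upright tab on the lock fork by which it is pushed or pinched, 103 mm above the table: 24 mm wide (stand's x), 10 mm thick (stand's y), 34 mm tall above the 48 x 30 mm slide block. Axes as the stand's.
- cap: Loose grey ribbed cap, 52 mm diameter, 32 tall, 50 g. Origin: centre of its open underside, 135 mm above the table when shut; z up; x (rib on top) starts along the stand's x. Lugs hold it until it is pressed down over 4.5 mm (at most 8; spring 7 to 12 N); kept pressed and turned counter-clockwise 50 to 125 degrees (aim at 75; clockwise is blocked) it is free, rises 2 mm and lifts straight off.
- cap_spring (a joint): Position of the hidden spring disc under the cap, m: about 0 with the cap shut, negative when the cap is pressed (-0.008 = bottomed), +0.002 when the cap is free or off.
- bottle_neck (a point): Point on the bottle's axis where the cap's origin sits when the cap is shut, 135 mm above the table.
- white_mug: White mug with a handle, 90 x 130 x 96 mm, bystander to be left alone. Origin at the centre of its underside.
- honey_jar: Honey jar with dark lid, 65 mm diameter, 86 mm tall, bystander to be left alone. Origin at the centre of its underside.
- salt_shaker: Salt shaker, 44 mm diameter, 90 mm tall, bystander to be left alone. Origin at the centre of its underside.
Not all that is in view belongs to the job. What is meant by the cap is not blue or pink, and is the smaller of those in its own colour.

How it is judged:
On the way, in this order (a step that is already met when the one before it is completed fails the run):
1. the knob's bar is in line with the mark, the lock fork still open and the cap still shut (value of joint flow_knob between -0.15 and 0.15 rad and value of joint lock_fork below 0.03 m and distance between cap and bottle_neck below 0.006 m), for 0.1 s.
2. the lock fork is home over the aligned bar, the cap still shut (value of joint lock_fork above 0.044 m and value of joint flow_knob between -0.15 and 0.15 rad and angle between the x axis of cap and the x axis of stand, either way round below 0.3 rad and distance between cap and bottle_neck below 0.006 m), for 0.1 s.
3. the cap is pressed down against its spring (value of joint cap_spring below -0.0035 m and horizontal distance between cap and bottle_neck below 0.006 m).
4. the cap is twisted on the neck (angle between the x axis of cap and the x axis of stand, either way round above 0.6 rad and distance between cap and bottle_neck below 0.015 m).
At the end, for the whole second after the job is handed in: The cap is held by the fingers, still (under 30 mm/s) and upright (within 0.3 rad), 50 to 140 mm higher than it sat and within 35 mm of the bottle's axis, touching nothing of the stand; the lock fork is within 6 mm of fully home and the knob within 0.15 rad of the mark (z of cap in the frame of bottle_neck between 0.05 and 0.14 m and horizontal distance between cap and bottle_neck below 0.035 m and angle between cap's own z axis and vertical below 0.3 rad and contact force between cap and the fingers above 1 N and contact force between cap and stand below 0.1 N and linear speed of cap below 0.03 m/s and value of joint lock_fork above 0.044 m and value of joint flow_knob between -0.15 and 0.15 rad); the arm keeps its last pose, push and grip.
It fails at once if a bystander is displaced by more than 3 cm (distance of any of white_mug, honey_jar, salt_shaker from where it was at the start of the episode above 0.03 m).
It also fails if it takes over 51 s, if anything falls off the work surface, if the arm or the gripper's body presses on something with over 40 N, if the wrist force passes 120 N, or if a joint passes its speed limit or range.

## Working session

There is one attempt and no reset: what is moved stays moved. The work goes in short steps, Python scripts to look and compute and a tool call to move; the robot and the scene stay as the last step left them, time stands still between calls to the robot, and variables do not carry over. Pictures are saved under pics/ and viewed, at most 10 in all, crops included, and the job is handed in when it is done.

Besides the shell and the picture viewer there is one more tool, called after ">>>" as name(argument=value, ...), one argument or row to a line, values as JSON. arm_command: Moves the arm, as the interface text tells. Its arguments: {"type":"object","properties":{"series":{"type":"array","items":{"type":"number"}},"force":{"type":"number"}},"required":["series"]}

```bash
mkdir -p pics; ls; python3 - <<'E'
from plant import telemetry, vision, ctrl
import cv2
for n in("scene","top"):
    d=vision.read_camera(n); cv2.imwrite(f"pics/{n}0.png",d["color"])
    R=cv2.Rodrigues(d["rvec"])[0]; print(n,d["K"].tolist(),(-R.T@d["tvec"].ravel()).round(3),R.round(2).tolist())
print(telemetry.get_state(), ctrl.grip_point_offset)
E
```

```text
pics
scene [[383.04118898324975, 0.0, 316.49626996211396], [0.0, 383.04118898324975, 199.52555599247788], [0.0, 0.0, 1.0]] [-0.333 -0.741  0.874] [[0.71, -0.71, -0.01], [-0.39, -0.37, -0.84], [0.59, 0.6, -0.54]]
top [[392.23330890545043, 0.0, 320.93547127003967], [0.0, 392.23330890545043, 195.77169427777818], [0.0, 0.0, 1.0]] [0.45  0.142 1.453] [[-0.0, -1.0, 0.02], [-1.0, 0.0, -0.06], [0.06, -0.02, -1.0]]
{'time': 0.1, 'qpos': array([ 1.00000880e+00,  2.87106722e-01,  1.57803063e+00, -5.72646182e-06,
        1.27861876e+00, -1.49985519e-01]), 'dq': array([-0.00028482,  0.00042608, -0.00366404,  0.00105604, -0.00163521,
        0.00168063]), 'joint_efforts': array([ 2.71069357e-04, -4.07297122e+01, -2.93696809e+01, -1.71072638e-04,
        3.42193249e-03,  1.33848243e-05]), 'eef_pos': array([0.27537099, 0.61562054, 0.23006572]), 'tcp_rot': array([ 2.08851147e-01,  9.77946843e-01, -1.01320884e-03, -3.78892719e-04]), 'contact_force': array([0.31899654, 0.3517401 , 1.26595916]), 'wrist_torque': array([ 0.02365354, -0.02089588, -0.00619416]), 'finger_force': 0.0, 'opening': 1.0007897886483965} 0.0187
```

View pics/scene0.png

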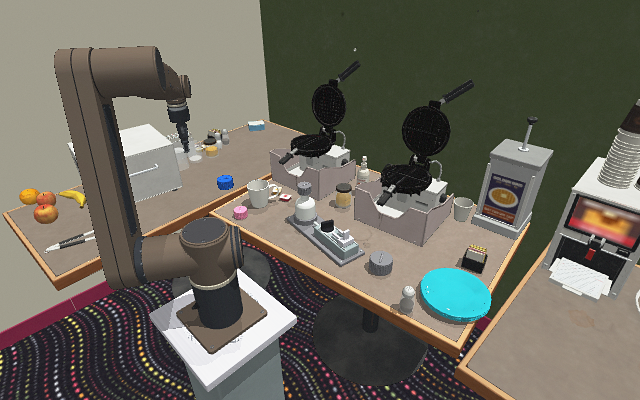

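View pics/top0.png

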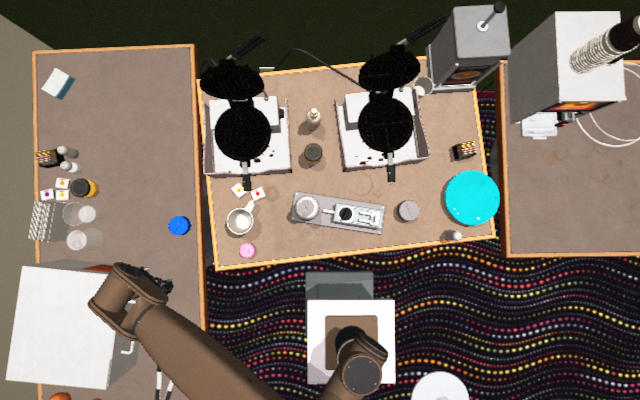

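The scene picture shows the stand at about (325,225), with the bottle and cap at (304,195). In the top picture the stand spans (293–384, 193–233), its bottle end is on the left and its cap is at (306,208). The large grey cap at (408,211) is a decoy. I'll zoom in.

```bash
cat > h.py <<'E'
import numpy as np, cv2
from plant import telemetry, vision, ctrl
def ray(d,uv,z):
    """pixels -> world points on plane z"""
    R=cv2.Rodrigues(np.array(d["rvec"],float))[0]; C=-R.T@np.array(d["tvec"],float).ravel()
    uv=np.atleast_2d(np.array(uv,float)); r=np.c_[uv,np.ones(len(uv))]@np.linalg.inv(d["K"]).T@R
    return C+r*((z-C[2])/r[:,2])[:,None]
def proj(d,P):
    return cv2.projectPoints(np.atleast_2d(np.array(P,float)),np.array(d["rvec"],float),np.array(d["tvec"],float),np.array(d["K"]),None)[0][:,0]
E
python3 - <<'E'
from h import *
t=vision.read_camera("top"); s=vision.read_camera("scene")
a=cv2.resize(t["color"][180:245,280:400],None,fx=6.6,fy=6.6,interpolation=cv2.INTER_CUBIC)
cv2.imwrite("pics/tc.png",a)
a=cv2.resize(s["color"][175:265,280:370],None,fx=6.6,fy=6.6,interpolation=cv2.INTER_CUBIC)
cv2.imwrite("pics/sc.png",a)
print(ray(t,[(293,222),(294,193),(384,205),(382,233)],0.014))
E
```

```text
[[ 0.43361174  0.21088759  0.014     ]
 [ 0.53982495  0.20748848  0.014     ]
 [ 0.49554365 -0.12375276  0.014     ]
 [ 0.39278716 -0.11532377  0.014     ]]
```

View pics/tc.png

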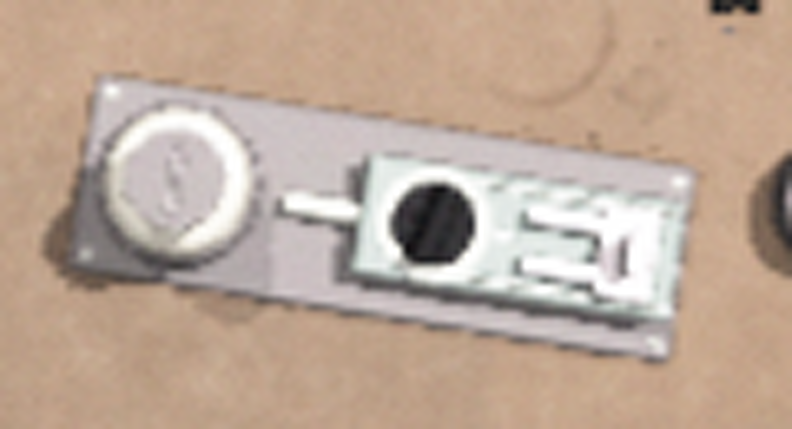

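View pics/sc.png

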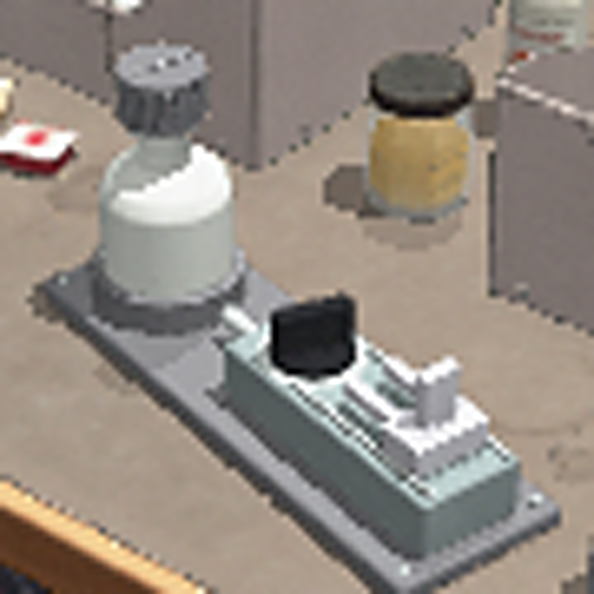

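The top crop shows the base corners at crop pixels (102,75), (697,172), (668,357) and (68,268). The cap centre is about (178,183), the knob about (434,222) and the fork tab about (617,258). The scene crop shows the bar's top edge running from about (272,308) to (352,296). Next I'll work out poses and contrast-stretch the knob.

```bash
python3 - <<'E'
from h import *
t=vision.read_camera("top"); s=vision.read_camera("scene")
T=lambda p:np.array(p)/6.6+[280-.42,180-.42]
S=lambda p:np.array(p)/6.6+[280-.42,175-.42]
c=ray(t,T([(102,75),(697,172),(668,357),(68,268)]),0.014); print(c.round(4)); m=c.mean(0)
print("centre",m, "sides",np.linalg.norm(np.diff(c[[0,1,2,3,0]],axis=0),axis=1))
d=(c[0]+c[3]-c[1]-c[2])[:2]; print("y-axis yaw of stand",np.arctan2(d[1],d[0])-np.pi/2)
# cap by mask in top: grey circle inside white ; knob dark
g=t["color"][180:245,280:400].max(2)
n,l,st,ce=cv2.connectedComponentsWithStats((g<70).astype(np.uint8)); 
for i in range(1,n):
    if st[i,4]>30: print("dark",st[i],ray(t,ce[i]+[280,180],0.06))
print("cap top",ray(t,T([(178,180)]),0.167),"tab",ray(t,T([(617,258)]),0.103))
b=ray(s,S([(272,308),(352,296)]),0.082);print("bar",b,np.linalg.norm(b[1]-b[0]))
print("cap scene top",ray(s,S([(162,66)]),.167))
A=[]
for im,(x,y,w,h) in((t,(334,203,24,24)),(s,(318,215,24,24))):
    k=im["color"][y:y+h,x:x+w].max(2).astype(float); print(k.min())
    A.append(cv2.resize(np.clip((k-0)*4,0,255).astype(np.uint8),None,fx=16,fy=16,interpolation=cv2.INTER_CUBIC))
cv2.imwrite("pics/kn.png",np.hstack(A))
E
```

```text
[[ 0.5474  0.2037  0.014 ]
 [ 0.4932 -0.1281  0.014 ]
 [ 0.3903 -0.1109  0.014 ]
 [ 0.4402  0.2223  0.014 ]]
centre [0.46779097 0.04675744 0.014     ] sides [0.33622733 0.10427397 0.33685074 0.10873993]
y-axis yaw of stand -0.1553087466297287
dark [ 60  28  12  12 106] [[0.46360185 0.0231551  0.06      ]]
cap top [[0.48481583 0.15939229 0.167     ]] tab [[ 0.44562111 -0.06895599  0.103     ]]
bar [[0.45035569 0.03878398 0.082     ]
 [0.48833644 0.01556043 0.082     ]] 0.044518205634134715
cap scene top [[0.48811922 0.16119058 0.167     ]]
22.0
9.0
```

View pics/kn.png

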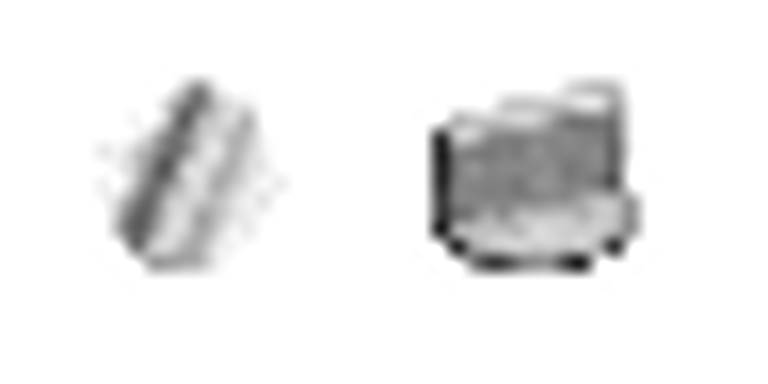

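The left panel (top view) shows the bar running from (200,85) to (130,235). The right panel shows it rising slightly to the right. That puts the knob at about (0.464, 0.023) and about 1.2 rad off the mark. I'll work out the approach move.

```bash
cat >> h.py <<'E'
from scipy.spatial.transform import Rotation as Ro
YAW=-0.155; C0=np.array([0.467,0.043])
def st(x,y):
    c,s=np.cos(YAW),np.sin(YAW); return C0+[c*x-s*y,s*x+c*y]
def go(pos,phi):
    """shift (cm, tool axes) and turn (deg) to a tool-down pose with closing axis at angle phi"""
    q=telemetry.get_state(); R=Ro.from_quat(q["tcp_rot"])
    Y=np.array([np.cos(phi),np.sin(phi),0]); Z=np.array([0,0,-1.]); G=Ro.from_matrix(np.c_[np.cross(Y,Z),Y,Z])
    print((R.inv().apply(np.array(pos)-q["eef_pos"])*100).round(2),(R.inv()*G).as_rotvec(degrees=True).round(2),
      "| t",round(q["time"],2),q["eef_pos"].round(4),"f",q["contact_force"].round(1),"q",q["qpos"].round(2),"op",round(q["opening"],3))
def phi():
    Y=Ro.from_quat(telemetry.get_state()["tcp_rot"]).as_matrix()[:,1]; return np.arctan2(Y[1],Y[0])
E
python3 - <<'E'
from h import *
print(st(0,-.02),st(0,.12)); k=st(0,-.02)
go([*k,.15],1.08); go([*k,.061],1.08)
s=vision.read_camera("scene"); print(ray(s,np.array([(438,362)])/6.6+[279.6,174.6],.103))
E
```

```text
[0.4639124  0.02323977] [0.48552561 0.16156138]
[-41.4  -46.41   8.12] [-0.04 -0.    4.01] | t 0.3 [0.2756 0.616  0.2309] f [0.1 0.6 0.5] q [ 1.    0.29  1.58 -0.    1.28 -0.15] op 0.999
[-41.4  -46.4   17.02] [-0.04 -0.    4.01] | t 0.3 [0.2756 0.616  0.2309] f [0.1 0.6 0.5] q [ 1.    0.29  1.58 -0.    1.28 -0.15] op 0.999
[[ 0.45466924 -0.07521092  0.103     ]]
```

>>> arm_command(
  series=[-41.4,-46.4,0,0,0,4,0.6,-41.4,-46.4,0,0,0,4,0.6,-41.4,-46.4,0,0,0,4,0.6,-41.4,-46.4,0,0,0,4,0.6,-41.4,-46.4,0,0,0,4,0.6,-41.4,-46.4,0,0,0,4,0.6,-41.4,-46.4,0,0,0,4,0.6,-41.4,-46.4,0,0,0,4,0.6,-41.4,-46.4,0,0,0,4,0.6,-41.4,-46.4,0,0,0,4,0.6],
  force=30,
)

```text
time: 1.18
eef_pos: [0.402, 0.2172, 0.2317]
tcp_rot: [0.243, 0.97, 0.0, 0.001]
contact_force: [0.8, 0.5, -0.2]
opening: 0.396
finger_force: 0.0
```

```bash
python3 - <<'E'
from h import *
go([*st(0,-.02),.12],1.08)
E
```

```text
[-14.58 -14.21  11.17] [0.04 0.05 0.04] | t 1.18 [0.402  0.2172 0.2317] f [ 0.8  0.5 -0.2] q [ 0.27 -0.21  2.09 -0.    1.26 -0.81] op 0.396
```

>>> arm_command(
  series=[-14.6,-14.2,0,0,0,0,0.6,-14.6,-14.2,0,0,0,0,0.6,-14.6,-14.2,0,0,0,0,0.6,-14.6,-14.2,0,0,0,0,0.6,-14.6,-14.2,0,0,0,0,0.6,-14.6,-14.2,3.5,0,0,0,0.6,-14.6,-14.2,7,0,0,0,0.6,-14.6,-14.2,9.5,0,0,0,0.6,-14.6,-14.2,11,0,0,0,0.6,-14.6,-14.2,11,0,0,0,0.6],
)

```text
time: 2.02
eef_pos: [0.4607, 0.0252, 0.1173]
tcp_rot: [0.243, 0.97, -0.0, -0.004]
contact_force: [-0.1, 0.6, -0.7]
opening: 0.397
finger_force: 0.0
```

```bash
python3 - <<'E'
from h import *
go([*st(0,-.02),.061],1.08)
s=vision.read_camera("scene");t=vision.read_camera("top")
x,y=proj(s,[*st(0,-.02),.082])[0].astype(int)
a=s["color"][y-30:y+30,x-35:x+45]; b=t["color"][185:245,320:400]
cv2.imwrite("pics/k2.png",np.hstack([cv2.resize(i,None,fx=5,fy=5,interpolation=cv2.INTER_CUBIC) for i in(a,b)]));print(x,y)
E
```

```text
[-0.42 -0.01  5.63] [-0.15 -0.45 -0.02] | t 2.02 [0.4607 0.0252 0.1173] f [-0.1  0.6 -0.7] q [-0.17 -0.06  2.18 -0.    1.03 -1.25] op 0.397
326 221
```

View pics/k2.png

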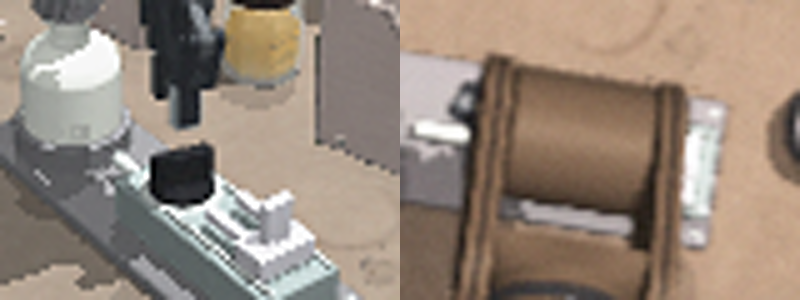

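The left panel shows the fingertips at about (187,115), directly above the bar at about (183,160). The right panel is blocked by the arm. Next: descend and grip.

>>> arm_command(
  series=[-0.3,0,2,0,0,0,0.6,-0.3,0,4,0,0,0,0.6,-0.3,0,5.5,0,0,0,0.6,-0.3,0,5.5,0,0,0,0.6,-0.3,0,5.5,0,0,0,1,-0.3,0,5.5,0,0,0,1,-0.3,0,5.5,0,0,0,1,-0.3,0,5.5,0,0,0,1,-0.3,0,5.5,0,0,0,1,-0.3,0,5.5,0,0,0,1],
)

```text
time: 2.95
eef_pos: [0.4671, 0.0225, 0.0684]
tcp_rot: [0.242, 0.97, -0.001, 0.001]
contact_force: [-3.1, -3.9, 2.9]
opening: 0.13
finger_force: 32.9
```

```bash
python3 - <<'E'
from h import *
print(phi(),telemetry.get_state()["wrist_torque"]); go([*st(0,-.02),.061],-.155)
E
```

```text
1.0815972898017823 [-0.65822836  0.58645988  0.06370854]
[ 0.31 -0.08  0.74] [-2.000e-02  1.800e-01  7.085e+01] | t 2.95 [0.4671 0.0225 0.0684] f [-3.1 -3.9  2.9] q [-0.17  0.03  2.19 -0.    0.91 -1.25] op 0.13
```

>>> arm_command(
  series=[0,0,0,0,0,7,1,0,0,0,0,0,14,1,0,0,0,0,0,21,1,0,0,0,0,0,28,1,0,0,0,0,0,35,1,0,0,0,0,0,42,1,0,0,0,0,0,49,1,0,0,0,0,0,56,1,0,0,0,0,0,63,1,0,0,0,0,0,70,1],
)

```text
time: 3.78
eef_pos: [0.465, 0.0214, 0.0684]
tcp_rot: [0.756, 0.654, -0.004, 0.0]
contact_force: [-10.9, -8.8, 8.7]
opening: 0.132
finger_force: 33.8
```

```bash
python3 - <<'E'
from h import *
print(phi(),telemetry.get_state()["wrist_torque"]); go([*st(0,-.02),.061],-.155)
E
```

```text
-0.14404952651046973 [-1.49536163  1.73220371  0.06563776]
[ 0.17 -0.13  0.74] [-0.27  0.36  0.63] | t 3.78 [0.465  0.0214 0.0684] f [-10.9  -8.8   8.7] q [-0.17  0.03  2.19 -0.01  0.92 -0.02] op 0.132
```

>>> arm_command(
  series=[-0.1,-0.2,0,0,0,0.6,1,-0.1,-0.2,0,0,0,0.6,1,-0.1,-0.2,0,0,0,0.6,1,-0.1,-0.2,0,0,0,0.6,0.6,-0.1,-0.2,0,0,0,0.6,0.6,-0.1,-0.2,0,0,0,0.6,0.6,-0.1,-0.2,-2,0,0,0.6,0.6,-0.1,-0.2,-4,0,0,0.6,0.6,-0.1,-0.2,-7,0,0,0.6,0.6,-0.1,-0.2,-10,0,0,0.6,0.6],
)

```text
time: 4.62
eef_pos: [0.4639, 0.0233, 0.1672]
tcp_rot: [0.759, 0.651, -0.0, -0.001]
contact_force: [0.4, 0.2, 0.2]
opening: 0.402
finger_force: 0.0
```

```bash
python3 - <<'E'
from h import *
print(phi()); go([*st(0,-.12),.12],-.155)
s=vision.read_camera("scene")
x,y=proj(s,[*st(0,-.06),.082])[0].astype(int);print(x,y)
cv2.imwrite("pics/k3.png",cv2.resize(s["color"][y-35:y+35,x-45:x+45],None,fx=8,fy=8,interpolation=cv2.INTER_CUBIC))
E
```

```text
-0.15175520612756074
[-10.    -0.02   4.71] [-0.06 -0.03  0.19] | t 4.62 [0.4639 0.0233 0.1672] f [0.4 0.2 0.2] q [-0.17 -0.12  2.14  0.    1.13 -0.02] op 0.402
333 226
```

View pics/k3.png

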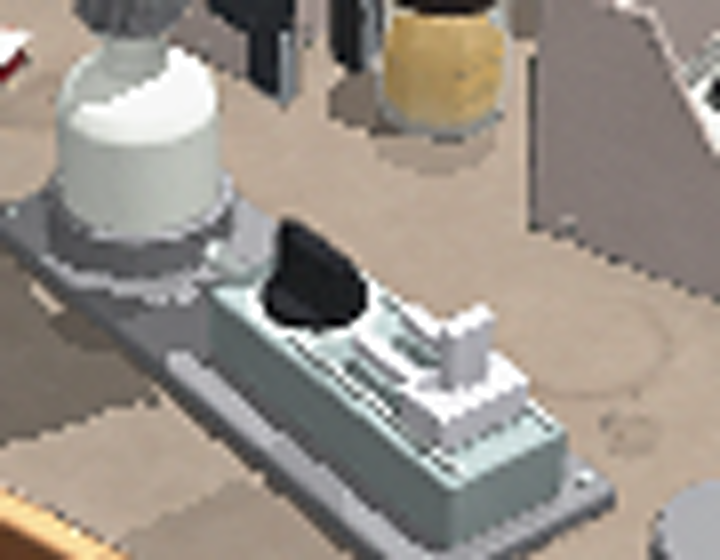

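The bar now points along the mark toward the fork. The tab's top middle is at about (468,320) in the crop, which I'll convert to a position.

```bash
python3 - <<'E'
from h import *
s=vision.read_camera("scene")
p=ray(s,np.array([[468,320]])/8+[287.6,190.6],.103)[0]; d=p[:2]-C0;c,n=np.cos(YAW),np.sin(YAW)
print(p,"in stand",c*d[0]+n*d[1],-n*d[0]+c*d[1])
go([*st(0.002,-.122),.12],-.155);go([*st(0.002,-.122),.078],-.155);go([*st(0.002,-.072),.078],-.155)
E
```

```text
[ 0.45020486 -0.07975215  0.103     ] in stand 0.002356692658436882 -0.12387337355803192
[-10.2   -0.35   5.27] [ 0.73 -0.01  0.19] | t 4.72 [0.4684 0.0226 0.1728] f [-0.3 -0.   0.4] q [-0.17 -0.13  2.13  0.    1.13 -0.02] op 0.398
[-10.2   -0.4    9.47] [ 0.73 -0.01  0.19] | t 4.72 [0.4684 0.0226 0.1728] f [-0.3 -0.   0.4] q [-0.17 -0.13  2.13  0.    1.13 -0.02] op 0.398
[-5.2  -0.39  9.47] [ 0.73 -0.01  0.19] | t 4.72 [0.4684 0.0226 0.1728] f [-0.3 -0.   0.4] q [-0.17 -0.13  2.13  0.    1.13 -0.02] op 0.398
```

>>> arm_command(
  series=[-4,-0.2,0,0,0,0,0.4,-8,-0.4,0,0,0,0,0.4,-10.3,-0.4,0,0,0,0,0.4,-10.3,-0.4,3,0,0,0,0.4,-10.3,-0.4,6,0,0,0,0.4,-10.3,-0.4,8,0,0,0,0.4,-10.3,-0.4,9.4,0,0,0,0.4,-10.3,-0.4,9.4,0,0,0,0.4,-10.3,-0.4,9.4,0,0,0,1,-10.3,-0.4,9.4,0,0,0,1],
  force=30,
)

```text
time: 5.55
eef_pos: [0.4464, -0.0787, 0.0734]
tcp_rot: [0.759, 0.651, 0.001, 0.002]
contact_force: [13.0, 0.1, -6.5]
opening: 0.329
finger_force: 6.2
```

>>> arm_command(
  series=[0,0,0,0,0,0,1,0,0,0,0,0,0,1,0,0,0,0,0,0,1,0,0,0,0,0,0,1],
)

```text
time: 5.88
eef_pos: [0.4485, -0.0792, 0.0741]
tcp_rot: [0.759, 0.651, 0.003, 0.005]
contact_force: [9.3, 0.2, -8.9]
opening: 0.271
finger_force: 33.7
```

```bash
python3 - <<'E'
from h import *
go([*st(0.0,-.074),.078],-.155)
E
```

```text
[ 4.96 -0.04 -0.4 ] [0.64 0.06 0.13] | t 5.88 [ 0.4485 -0.0792  0.0741] f [ 9.3  0.2 -8.9] q [-0.4  -0.01  2.22  0.    0.92 -0.25] op 0.271
```

>>> arm_command(
  series=[0.8,0.2,-0.2,0,0,0,1,1.6,0.2,-0.2,0,0,0,1,2.4,0.2,-0.2,0,0,0,1,3.2,0.2,-0.2,0,0,0,1,4,0.2,-0.2,0,0,0,1,4.6,0.2,-0.2,0,0,0,1,5.1,0.2,-0.2,0,0,0,1,5.1,0.2,-0.2,0,0,0,1,5.1,0.2,-0.2,0,0,0,1],
)

```text
time: 6.63
eef_pos: [0.4558, -0.0343, 0.0744]
tcp_rot: [0.757, 0.653, -0.003, 0.007]
contact_force: [2.9, -24.1, -16.0]
opening: 0.271
finger_force: 32.6
```

```bash
python3 - <<'E'
from h import *
go([*st(0.0,-.074),.078],-.155)
E
```

```text
[ 0.41 -0.08 -0.37] [0.4  0.84 0.48] | t 6.63 [ 0.4558 -0.0343  0.0744] f [  2.9 -24.1 -16. ] q [-0.29 -0.    2.22 -0.02  0.92 -0.13] op 0.271
```

It moved 45 mm and met firm resistance. A strike on the bar would have come at about 25–30 mm, so this looks like the end stop. I'll ease off, release, rise and check.

>>> arm_command(
  series=[-0.3,0,-0.2,0,0,0,1,-0.3,0,-0.2,0,0,0,0.4,-0.3,0,-0.2,0,0,0,0.4,-0.3,0,-0.2,0,0,0,0.3,-0.3,0,-2,0,0,0,0.3,-0.3,0,-5,0,0,0,0.3,-0.3,0,-9,0,0,0,0,-0.3,0,-13,0,0,0,0,-0.3,0,-15,0,0,0,0,-0.3,0,-15,0,0,0,0],
)

```text
time: 7.47
eef_pos: [0.4576, -0.0317, 0.2324]
tcp_rot: [0.758, 0.652, 0.004, 0.006]
contact_force: [0.2, 0.4, 0.9]
opening: 0.998
finger_force: 0.0
```

```bash
python3 - <<'E'
from h import *
go([*st(0.0,.12),.22],-.155);go([*st(0.0,.12),.145],-.155)
s=vision.read_camera("scene")
x,y=proj(s,[*st(0,.02),.082])[0].astype(int);print(x,y)
cv2.imwrite("pics/k4.png",cv2.resize(s["color"][y-50:y+40,x-50:x+60],None,fx=6.5,fy=6.5,interpolation=cv2.INTER_CUBIC))
E
```

```text
[19.53 -0.16  1.2 ] [0.82 0.1  0.23] | t 7.47 [ 0.4576 -0.0317  0.2324] f [0.2 0.4 0.9] q [-0.29 -0.22  2.09  0.    1.25 -0.14] op 0.998
[19.54 -0.27  8.7 ] [0.82 0.1  0.23] | t 7.47 [ 0.4576 -0.0317  0.2324] f [0.2 0.4 0.9] q [-0.29 -0.22  2.09  0.    1.25 -0.14] op 0.998
319 216
```

View pics/k4.png

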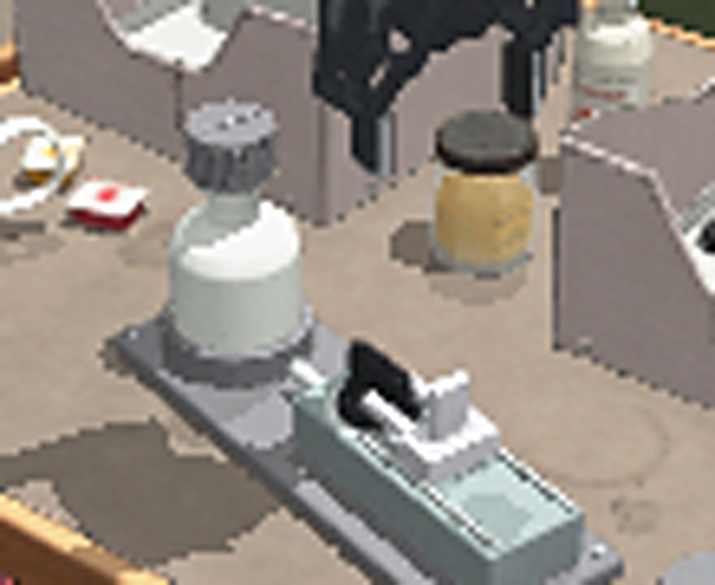

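The fork is home, its prongs either side of the bar at about (390,400) in the crop. The cap is intact at about (231,123). I'll move over the cap and descend.

>>> arm_command(
  series=[4,0,0,0,0,0,0,8,0,0,0,0,0,0,12,0,0,0,0,0,0,16,-0.1,0,0.4,0,0,0,19.5,-0.2,0,0.8,0,0,0,19.5,-0.2,2,0.8,0,0,0,19.5,-0.2,4,0.8,0,0,0,19.5,-0.2,6,0.8,0,0,0,19.5,-0.2,6,0.8,0,0,0,19.5,-0.2,6,0.8,0,0,0],
)

```text
time: 8.35
eef_pos: [0.4798, 0.162, 0.1623]
tcp_rot: [0.759, 0.652, -0.007, -0.007]
contact_force: [0.2, -0.9, -0.4]
opening: 1.0
finger_force: 0.0
```

```bash
python3 - <<'E'
from h import *
s=vision.read_camera("scene"); print(ray(s,np.array([[231,123]])/6.5+[268.6,165.6],.167))
go([*st(0.0,.12),.143],-.155); print(phi())
E
```

```text
[[0.48843821 0.16145931 0.167     ]]
[0.03 0.48 2.09] [-0.88  0.02  0.18] | t 8.4 [0.4811 0.1619 0.164 ] f [0.7 0.9 0.6] q [ 0.12 -0.01  2.04  0.    1.13  0.27] op 1.001
-0.1518178888722028
```

>>> arm_command(
  series=[0,0.5,1,-0.8,0,0,0,0,0.5,2,-0.8,0,0,0,0,0.5,2,-0.8,0,0,0,0,0.5,2,-0.8,0,0,0,0,0.5,2,-0.8,0,0,0],
  force=60,
)

```text
time: 8.82
eef_pos: [0.4865, 0.1611, 0.1449]
tcp_rot: [0.759, 0.651, 0.0, 0.0]
contact_force: [-0.0, 0.6, -0.3]
opening: 1.005
finger_force: 0.0
```

```bash
python3 - <<'E'
from h import *
go([*st(0.0,.12),.143],-.155)
E
```

```text
[ 0.03 -0.1   0.19] [ 0.04 -0.01  0.16] | t 8.82 [0.4865 0.1611 0.1449] f [-0.   0.6 -0.3] q [0.12 0.02 2.05 0.   1.08 0.27] op 1.005
```

Centred. I'll close the grip at this height.

>>> arm_command(
  series=[0,0,0,0,0,0,1,0,0,0,0,0,0,1,0,0,0,0,0,0,1,0,0,0,0,0,0,1,0,0,0,0,0,0,1,0,0,0,0,0,0,1],
  force=60,
)

```text
time: 9.32
eef_pos: [0.4866, 0.1612, 0.1452]
tcp_rot: [0.759, 0.651, 0.0, 0.0]
contact_force: [-2.6, -0.8, 5.4]
opening: 0.584
finger_force: 61.8
```

>>> arm_command(
  series=[0,0,0.2,0,0,0,1,0,0,0.4,0,0,0,1,0,0,0.6,0,0,0,1,0,0,0.6,0,0,0,1,0,0,0.6,0,0,0,1],
)

```text
time: 9.73
eef_pos: [0.4867, 0.1612, 0.1399]
tcp_rot: [0.759, 0.651, 0.0, 0.0]
contact_force: [-3.8, -1.5, 10.5]
opening: 0.577
finger_force: 62.4
```

>>> arm_command(
  series=[0,0,0.2,0,0,0,1,0,0,0.2,0,0,0,1,0,0,0.2,0,0,-7,1,0,0,0.2,0,0,-14,1,0,0,0.2,0,0,-21,1,0,0,0.2,0,0,-28,1,0,0,0.2,0,0,-35,1,0,0,0.2,0,0,-42,1,0,0,0.2,0,0,-49,1,0,0,0.2,0,0,-49,1],
)

```text
time: 10.57
eef_pos: [0.488, 0.1618, 0.139]
tcp_rot: [0.418, 0.908, 0.002, 0.002]
contact_force: [-1.9, 0.8, 10.1]
opening: 0.579
finger_force: 62.4
```

```bash
python3 - <<'E'
from h import *
print(phi(),telemetry.get_state()["wrist_torque"]); go([*st(0.0,.12),.138],-.155+1.33)
E
```

```text
0.7073858925591353 [0.14593115 0.36586445 0.05064242]
[ 0.14 -0.21  0.1 ] [  0.23   0.16 -26.79] | t 10.57 [0.488  0.1618 0.139 ] f [-1.9  0.8 10.1] q [ 0.12  0.03  2.05  0.    1.06 -0.59] op 0.579
```

>>> arm_command(
  series=[0,0,0,0,0,-7,1,0,0,0,0,0,-14,1,0,0,0,0,0,-21,1,0,0,0,0,0,-28,1,0,0,0,0,0,-28,1,0,0,0,0,0,-28,1],
)

```text
time: 11.07
eef_pos: [0.4882, 0.1618, 0.1391]
tcp_rot: [0.188, 0.982, 0.001, 0.002]
contact_force: [-1.9, 0.4, 10.3]
opening: 0.579
finger_force: 62.4
```

>>> arm_command(
  series=[0,0,-0.4,0,0,0,1,0,0,-0.8,0,0,0,1,0,0,-1.2,0,0,0,1,0,0,-1.2,0,0,0,1],
)

```text
time: 11.4
eef_pos: [0.4865, 0.1612, 0.1487]
tcp_rot: [0.188, 0.982, 0.0, 0.0]
contact_force: [0.2, -0.4, -0.5]
opening: 0.582
finger_force: 62.2
```

No resistance, so the cap seems free. I'll lift it.

>>> arm_command(
  series=[0,0,-1,0,0,0,1,0,0,-2,0,0,0,1,0,0,-3.5,0,0,0,1,0,0,-5,0,0,0,1,0,0,-6.5,0,0,0,1,0,0,-7.6,0,0,0,1,0,0,-7.6,0,0,0,1,0,0,-7.6,0,0,0,1,0,0,-7.6,0,0,0,1,0,0,-7.6,0,0,0,1],
)

```text
time: 12.23
eef_pos: [0.4854, 0.161, 0.2228]
tcp_rot: [0.188, 0.982, -0.0, -0.001]
contact_force: [1.3, 0.0, -0.9]
opening: 0.58
finger_force: 64.2
```

```bash
python3 - <<'E'
from h import *
go([*st(0.0,.12),.225],1.19); print(telemetry.get_state()["dq"].round(3))
s=vision.read_camera("scene")
cv2.imwrite("pics/k5.png",cv2.resize(s["color"][140:250,260:370],None,fx=5.4,fy=5.4,interpolation=cv2.INTER_CUBIC))
E
```

```text
[ 0.01  0.05 -0.22] [-0.08 -0.14  0.11] | t 12.23 [0.4854 0.161  0.2228] f [ 1.3  0.  -0.9] q [ 0.12 -0.07  1.98 -0.    1.23 -1.07] op 0.58
[-0.001  0.005 -0.003 -0.002 -0.002  0.001]
```

View pics/k5.png

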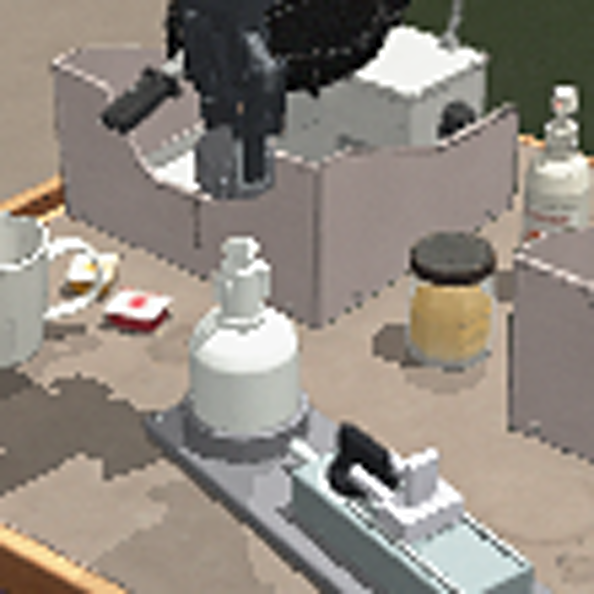

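The cap is held in the gripper at (237,165), upright above the bare neck at (242,270). The fork is still home over the aligned bar, so I'm handing it in.

```bash
python3 -c "
from plant import ctrl; print(ctrl.sign_off())"
```

```text
the job is handed in; nothing more can be done
None
```

I set the knob on its mark, locked the fork home, and twisted the cap free; the gripper now holds it upright about 8 cm above the bottle. The job is handed in at about 12 s; no verdict was returned.

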